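Bring the yellow-capped tube to the reader

ROBOT

A 7-joint arm with a two-finger parallel gripper is mounted at the origin on the work surface. World frame = base frame: x ahead of the robot, y to its left, z up, the work surface at z = 0. Lengths are in m, angles in rad, forces in N, time in s.
With the tool pointing down it reaches from about 0.4 to 0.875 m from the base axis. Payload 19.3 kg.
Tool frame: the origin (TCP) lies at the very end of the fingers, on their centre line; the grasp point (between the pads) lies 19 mm behind it; z points along the fingers, y is the line along which they close (so a half turn about z gives the same grasp; the last joint's range is limited). The gripper opens to 85 mm and grips with 20 to 120 N. Pads are 22 mm wide; open, the fingers measure 114 mm over their backs; the gripper's body (76 mm by 85 mm) begins 54 mm behind the grasp point. The pads swing forward as they close: fully open they stand 13 mm farther back than shut.
Start: joints at [-1.219, 0.521, -0.036, 1.599, 0.021, 1.021, -0.113], TCP at [0.256, 0.57, 0.231] pointing down, gripper open.
Joint ranges: [-2.91, 2.91], [-0.3, 2.13], [-1.5, 1.42], [0.17, 2.43], [-1.26, 4.41], [0.16, 1.93], [-2.52, 2.52]. Speed limits (rad/s): [1.89, 1.89, 2.39, 2.39, 3.01, 3.01, 3.01].

INTERFACE

Orientations are given as [roll, pitch, yaw] about the fixed x, y, z axes, in that order (R = Rz(yaw) Ry(pitch) Rx(roll)).
In Python, from workcell import bot gives the robot as it stands. The module is installed in compiled form; this text tells all that it offers.
- The arm moves only by the tool apply_moves, never from a script. Its arguments are lists of equal length, an entry for each row: "claw": the finger opening in m, from 0 to 0.0854; "xyz": the shift along the tool's x, y, z in m, a list of three; "twist": the turn, a rotation vector about the tool's x, y, z in rad, a list of three. A call has 1 to 20 rows; each row shifts and turns the commanded pose from where the row before left it, along the tool's axes as they then stand; what a row does not reach is not made up. A row lasts 1/10 s, in which the tool goes at most 50 mm and 8.59 degrees, less where a joint would pass 70% of its speed; a pose out of reach is approached as far as the arm can. A call with a gripper value outside its range is refused whole. The fingers move at their own pace and stop on an object; "force" is the grip in N (left out, the last holds). Time passes only in rows, so rows that do not move let the fingers close. It gives the time, the measured TCP pose, the force, the opening and the grip force at its end, in the units of the state.
- bot.observe(): the state, without advancing time (a new reading comes with each control period).
- bot.grab_frame(name): name is "side" or "top"; returns a dict with "img" (384x512x3 uint8, red, green, blue), "vfov" (degrees; the focal length in pixels is half the picture's height over the tangent of half this angle, whatever the lens; pixels are square), "cx", "cy" (the principal point, pixels), "distortion" ([k1, k2, p1, p2, k3] as OpenCV has them; the pictures are not rectified), "view" (4x4, takes a point from world to camera coordinates). Camera axes: x right, y up, looking along -z (the intrinsics and any distortion apply to the point x, -y, -z); pixel columns grow to the right and rows downward; lengths in m; the calibration is good to about 2 mm. A picture is of the moment at which its call begins. There is no depth.
- bot.job_done(): hands the job in; it is judged then, once.
Trained networks look in the newest picture that a camera, given by its name, has taken for a name from the list of things; names that differ only in an ending like _2 or _b are one class to them, and where a whole thing is asked for, a point or a joint stands for the part that bears it (a point fixed in the world has none). Each returns a list of dicts, best first, with "score" (0 to 1); they miss things now and then, are a little off and sometimes report something else, mostly with a low value. They report only what shows in the picture. A call takes as long as a camera call.
- bot.find_in(camera, query): "position" ([x, y, z] in m, in world coordinates, good to about 4 mm: the middle of the surface that is visible of it).
The state is a dict: "clock": time; "qpos": joint angles; "qd": joint speeds; "joint_efforts": joint torques, N m; "position": TCP position; "tool_rot": TCP orientation; "force": force on the tool from outside, world axes, zero at the start; "moment": the same for the moment, N m; "grip_width": finger opening in m; "finger_force": force on a finger pad.
Only numpy, scipy, OpenCV 4.12 (cv2) and the standard library are available. Lean on these libraries where they do the work, as an engineer would, in place of code of your own. Each camera call takes 0.05 s, during which the arm holds its last target. There are 200 camera calls.

TASK

Without gripping anything, gently push an arm of the sample carousel round with a fingertip until the yellow-capped tube stands squarely in front of the reader's dark window. Then press the reader's green button fully down and let it go. Do not touch or lift any of the tubes, do not press the button before the yellow-capped tube is in place, and leave the jar, the bottle and the tube rack where they are.

Things in the scene. Friction and masses are not known exactly. Their poses are not given: they have to be found in the camera images.
- station: Fixed station: white foot disc, radius 140 mm, 12 mm thick, and a grey reader tower. Origin on the table under the carousel's axis; +y points from the axis to the tower, z up. Tower: y 150 to 220 mm, x -45 to 45 mm, top 115 mm above the table; its dark window (30 mm wide, red line in the middle) faces the axis. A red line on the foot lies below the reading place.
- carousel: Carousel: four level aluminium arms in a cross on a hub (radius 34 mm, top 96 mm above the table, black cap to 108 mm). Turns either way, several turns, about the vertical axis; friction moment 0.10 N m, stays where it is left. Origin on the axis, 70 mm above the table, level with the arms' underside; +y points along the yellow tube's arm, the other arms lie at 90 degree steps.
- yellow_arm (a point): Middle of the top of the yellow tube's arm, 68 mm from the axis, 86 mm above the table. Every arm is 14 mm wide, 16 mm high, bare from 34 to 103 mm from the axis, with 58 mm free below it; push on its side, 55 to 85 mm out (about 1.5 N turns it). Above 20 N from the fingers (a shove or a grip) is rough.
- yellow_cup (a point): Mouth centre of the blue cup (radius 11 mm, 48 to 88 mm above the table) that holds the yellow tube, at the arm's end, 115 mm from the axis. Each arm has such a cup with one tube.
- yellow_tube: Capped sample tube with a yellow cap, standing loose in a cup of the carousel: 80 mm long, 13 mm in diameter, cap 17 mm in diameter and 18 mm high, 15 g. Origin at the centre of its underside, 52 mm above the table; the cap's top is 132 mm above the table. Not to be touched by the robot.
- purple_tube_a: The same with a purple cap, on the arm 90 degrees counterclockwise (from above) of the yellow one. Not to be touched.
- purple_tube_b: The same with a purple cap, on the arm across from the yellow one. Not to be touched.
- purple_tube_c: The same with a purple cap, on the arm 90 degrees clockwise of the yellow one. Not to be touched.
- read_spot (a point): Point in front of the reader's window, 115 mm from the carousel's axis along the station's +y, 50 mm above the table: the yellow tube must stand here (horizontally).
- read_button_top (a point): Centre of the top face of the green button (radius 16 mm) on top of the reader tower, at 185 mm from the carousel's axis. It is pressed straight down.
- read_button (a joint): Travel of the green button: 0 m up, 0.006 m fully pressed; spring loaded, about 4 N when fully down, comes up again by itself.
- specimen_jar: Bystander: loose jar with an orange lid, radius 28 mm, 65 mm high, standing on the table beside the station. Origin under its centre.
- reagent_bottle: Bystander: loose small bottle with a white cap, radius 20 mm, 80 mm high, standing on the table beside the station. Origin under its centre.
- tube_rack: Bystander: loose white rack 100 x 160 mm, 35 mm high, with purple-capped tubes up to 83 mm high, left of the station. Origin under its centre.

How it is judged:
On the way, in this order (a step that is already met when the one before it is completed fails the run):
1. the yellow-capped tube stands in front of the reader's window, the carousel at rest (horizontal distance between yellow_tube and read_spot below 0.012 m and angular speed of carousel below 0.1 rad/s), for 0.2 s.
2. then the green button is pressed down, the tube still in place (value of joint read_button above 0.0045 m and horizontal distance between yellow_tube and read_spot below 0.012 m), for 0.05 s.
3. the button is let go (value of joint read_button below 0.0015 m), for 0.2 s.
At the end, for the whole second after the job is handed in: The yellow tube stands within 12 mm horizontally of the reading spot, the carousel is at rest, the green button has been pressed (4.5 mm or more of its 6 mm) after that and is up again; all four tubes are still upright in their cups and the jar, bottle and rack stand where they were (within 15 mm) (all of step 1 and value of joint read_button below 0.0015 m and not (z of yellow_tube in the frame of carousel above -0.006 m) and not (z of purple_tube_a in the frame of carousel above -0.006 m) and not (z of purple_tube_b in the frame of carousel above -0.006 m) and not (z of purple_tube_c in the frame of carousel above -0.006 m) and not (angle between yellow_tube's own z axis and vertical above 0.35 rad) and not (angle between purple_tube_a's own z axis and vertical above 0.35 rad) and not (angle between purple_tube_b's own z axis and vertical above 0.35 rad) and not (angle between purple_tube_c's own z axis and vertical above 0.35 rad) and distance of each of specimen_jar, reagent_bottle, tube_rack from where it was at the start of the episode below 0.015 m and angle between each of specimen_jar, reagent_bottle, tube_rack's own z axis and vertical below 0.2 rad); the robot touches nothing.
It fails at once if the button is pressed while the yellow tube is not at the window (value of joint read_button above 0.003 m and not (horizontal distance between yellow_tube and read_spot below 0.012 m)).
It fails at once if the robot touches a tube (contact force between any of the arm, the fingers and yellow_tube above 0.5 N or contact force between any of the arm, the fingers and purple_tube_a above 0.5 N or contact force between any of the arm, the fingers and purple_tube_b above 0.5 N or contact force between any of the arm, the fingers and purple_tube_c above 0.5 N).
It fails at once if a tube is lifted from its cup or tipped (z of any of yellow_tube, purple_tube_a, purple_tube_b, purple_tube_c in the frame of carousel above -0.006 m or angle between any of yellow_tube, purple_tube_a, purple_tube_b, purple_tube_c's own z axis and vertical above 0.35 rad).
It fails at once if the carousel is gripped or shoved hard (over 20 N) (contact force between the fingers and carousel above 20 N).
It fails at once if a bystander is moved, lifted or knocked over (distance of any of specimen_jar, reagent_bottle, tube_rack from where it was at the start of the episode above 0.015 m or angle between any of specimen_jar, reagent_bottle, tube_rack's own z axis and vertical above 0.2 rad).
It also fails if it takes over 56 s, if anything falls off the work surface, if the arm or the gripper's body presses on something with over 40 N, if the wrist force passes 120 N, or if a joint passes its speed limit or range.

## Working session

There is one attempt and no reset: what is moved stays moved. The work goes in short steps, Python scripts to look and compute and a tool call to move; the robot and the scene stay as the last step left them, time stands still between calls to the robot, and variables do not carry over. Pictures are saved under pics/ and viewed, at most 10 in all, crops included, and the job is handed in when it is done.

Besides the shell and the picture viewer there is one more tool, called after "Emit:" as a command line: name --argument value ..., lists and objects as JSON in quotes. apply_moves: Moves the arm, as the interface text tells. Its arguments: {"type":"object","properties":{"claw":{"type":"array"},"xyz":{"type":"array"},"twist":{"type":"array"},"force":{"type":"number"}},"required":["claw","xyz","twist"]}

```bash
mkdir -p pics; python3 - <<'E'
from workcell import bot
import cv2,numpy as np
o=bot.observe();print({k:np.round(o[k],3).tolist() for k in('clock','position','tool_rot','grip_width','force')})
ims=[]
for c in('top','side'):
    f=bot.grab_frame(c);cv2.imwrite(f'pics/{c}0.png',f['img'][...,::-1])
    for q in('station','carousel','yellow_arm','yellow_cup','yellow_tube','purple_tube_a','read_button_top','specimen_jar','reagent_bottle','tube_rack'):
        print(c,q,[(np.round(d['position'],3).tolist(),round(d['score'],2)) for d in bot.find_in(c,q)[:4]])
E
```

```text
{'clock': 0.0, 'position': [0.256, 0.57, 0.231], 'tool_rot': [-3.141, 0.0, 2.72], 'grip_width': 0.085, 'force': [-0.117, 0.368, -0.31]}
top station [([0.549, -0.036, 0.014], 0.76)]
top carousel [([0.551, -0.069, 0.087], 0.96)]
top yellow_arm [([0.547, -0.067, 0.086], 0.88)]
top yellow_cup [([0.549, -0.071, 0.091], 0.9), ([0.454, -0.134, 0.129], 0.53)]
top yellow_tube []
top purple_tube_a [([0.453, -0.134, 0.133], 0.48)]
top read_button_top []
top specimen_jar [([0.56, -0.246, 0.067], 0.79)]
top reagent_bottle [([0.713, -0.04, 0.053], 0.46)]
top tube_rack [([0.632, 0.432, 0.039], 0.87)]
side station [([0.522, -0.068, 0.013], 0.89)]
side carousel [([0.536, -0.084, 0.083], 0.82)]
side yellow_arm []
side yellow_cup [([0.535, -0.084, 0.084], 0.75), ([0.706, -0.052, 0.044], 0.32)]
side yellow_tube [([0.64, -0.011, 0.113], 0.61)]
side purple_tube_a [([0.449, -0.142, 0.116], 0.61), ([0.483, 0.02, 0.115], 0.58)]
side read_button_top []
side specimen_jar [([0.546, -0.259, 0.043], 0.89)]
side reagent_bottle [([0.708, -0.053, 0.043], 0.93)]
side tube_rack [([0.622, 0.416, 0.036], 0.71)]
```

View pics/top0.png

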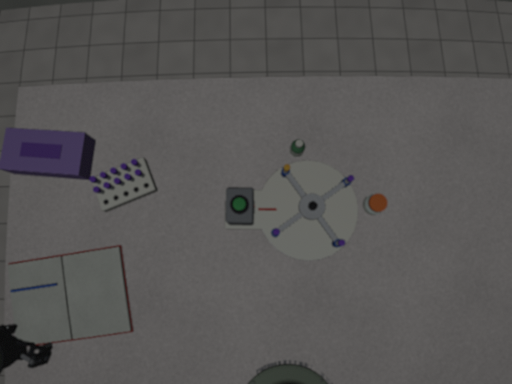

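View pics/side0.png

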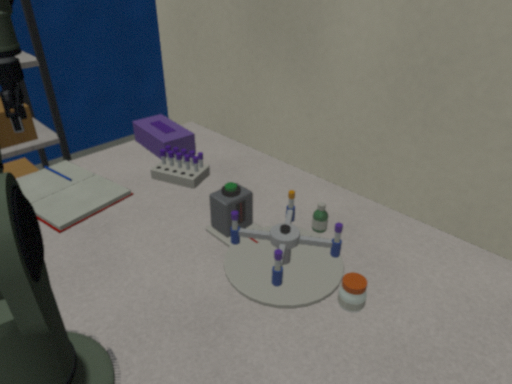

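The top view shows the hub cap at about (313,206), the yellow cap at (286,168), the purple caps at (349,180), (340,243) and (276,233), and the button on its tower at (239,204). The jar is at (376,203) and the bottle at (298,147). The side view agrees with this layout.

```bash
cat > h.py <<'E'
from workcell import bot
import cv2,numpy as np
def ray(f,uv,z):
    h,w=f['img'].shape[:2];F=h/2/np.tan(np.radians(f['vfov'])/2)
    K=np.array([[F,0,f['cx']],[0,F,f['cy']],[0,0,1.]])
    p=cv2.undistortPoints(np.array([[uv]],float),K,np.array(f['distortion'],float))[0,0]
    V=np.array(f['view']);R=V[:3,:3];c=-R.T@V[:3,3]
    d=R.T@np.array([p[0],-p[1],-1.]);return c+d*(z-c[2])/d[2]
def blob(f,lo,hi,box,):
    m=cv2.inRange(cv2.cvtColor(f['img'],cv2.COLOR_RGB2HSV),lo,hi)
    k=np.zeros_like(m);x0,y0,x1,y1=box;k[y0:y1,x0:x1]=m[y0:y1,x0:x1]
    y,x=np.nonzero(k);return (x.mean(),y.mean(),len(x)) if len(x) else None
E
python3 - <<'E'
from h import *
f=bot.grab_frame('top')
Y=((8,110,80),(30,255,255));P=((120,80,40),(150,255,255));G=((45,80,30),(85,255,255))
bl=((0,0,0),(180,255,40));red=((0,80,60),(6,255,255))
for n,c,b,z in(('yel',Y,(276,158,300,176),.127),('p1',P,(335,170,360,190),.127),('p2',P,(328,233,352,253),.127),('p3',P,(264,222,290,243),.127),('but',G,(225,190,252,216),.12),('hub',bl,(303,196,323,216),.108),('red',red,(255,203,280,215),.012)):
    r=blob(f,*c,b); print(n,np.round(r,1) if r else None, np.round(ray(f,r[:2],z),4) if r else '')
c=np.array(f['view']);print(np.round(-c[:3,:3].T@c[:3,3],3))
cv2.imwrite('pics/crop.png',cv2.resize(f['img'][130:270,210:400,::-1],None,fx=4,fy=4,interpolation=cv2.INTER_CUBIC))
E
```

```text
yel [286.5 167.1  27. ] [ 0.6452 -0.0054  0.127 ]
p1 [350.  178.4  31. ] [ 0.6134 -0.1642  0.127 ]
p2 [340.8 242.4  35. ] [ 0.4547 -0.1329  0.127 ]
p3 [275.5 231.5  32. ] [0.4852 0.0264 0.127 ]
but [238.6 203.5 167. ] [0.557  0.1158 0.12  ]
hub [312.4 205.4  50. ] [ 0.5496 -0.0692  0.108 ]
red [267.6 208.6  28. ] [0.554  0.0413 0.012 ]
[0.438 0.072 1.115]
```

View pics/crop.png

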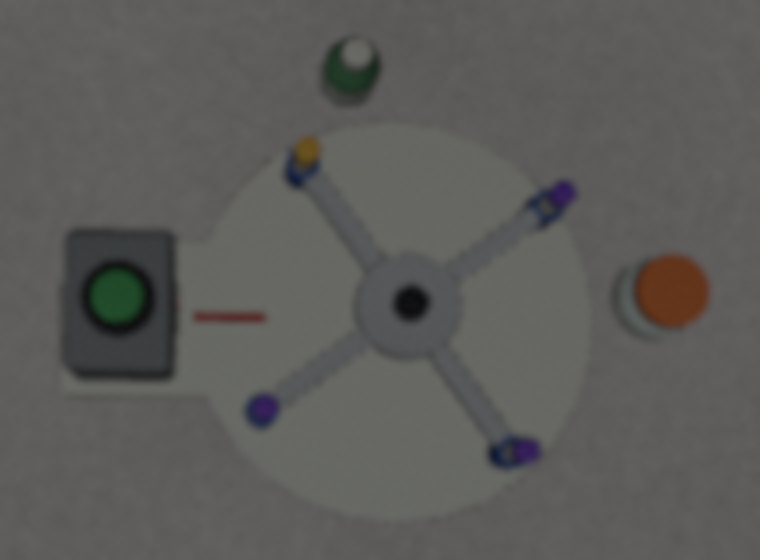

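The geometry agrees with the given sizes: the axis is at (0.5496, -0.069), the reader direction is at 87.7° and the yellow arm is at 33.9°. It needs about +53.8° counterclockwise. I'll push the purple_b arm (214° to 268°), starting from the free sector on the robot's side.

Emit:
apply_moves --claw '[0,0,0,0,0,0,0,0,0,0,0,0,0,0,0,0,0,0]' --xyz '[[-0.0277,-0.0288,0],[-0.0277,-0.0288,0],[-0.0277,-0.0288,0],[-0.0277,-0.0288,0],[-0.0277,-0.0288,0],[-0.0277,-0.0288,0],[-0.0277,-0.0288,0],[-0.0277,-0.0288,0],[-0.0277,-0.0288,0],[-0.0277,-0.0288,0],[-0.0277,-0.0288,0],[-0.0277,-0.0288,0],[-0.0277,-0.0288,0],[-0.0277,-0.0288,0],[-0.0277,-0.0288,0],[-0.0277,-0.0288,0],[-0.0277,-0.0288,0],[0,0,0]]' --twist '[[0,0,0],[0,0,0],[0,0,0],[0,0,0],[0,0,0],[0,0,0],[0,0,0],[0,0,0],[0,0,0],[0,0,0],[0,0,0],[0,0,0],[0,0,0],[0,0,0],[0,0,0],[0,0,0],[0,0,0],[0,0,0]]' --force 20

```text
clock: 2.95
position: [0.4859, -0.0741, 0.2314]
tool_rot: [-3.14, 0.002, 2.714]
force: [-0.0, 1.4, 0.2]
grip_width: -0.0
finger_force: 0.0
```

Emit:
apply_moves --claw '[0,0,0,0,0,0,0]' --xyz '[[0,0,0.026],[0,0,0.026],[0,0,0.026],[0,0,0.026],[0,0,0.026],[0,0,0.025],[0,0,0]]' --twist '[[0,0,0],[0,0,0],[0,0,0],[0,0,0],[0,0,0],[0,0,0],[0,0,0]]'

```text
clock: 3.65
position: [0.4836, -0.0688, 0.0742]
tool_rot: [-3.14, -0.004, 2.72]
force: [-0.1, 0.5, 1.5]
grip_width: 0.0001
finger_force: 0.0
```

```bash
cat > arc.py <<'E'
from h import *
import sys
def arc(a1,n,r=.065,ax=np.array([.5496,-.069])):
    o=bot.observe();p=np.array(o['position'][:2]);y=o['tool_rot'][2]
    a0=np.degrees(np.arctan2(*(p-ax)[::-1]))%360
    print(np.round(p,4),a0,np.round(o['position'][2],4),np.round(o['force'],1))
    a=np.radians(np.linspace(a0,a1,n+1)[1:]);w=ax+r*np.c_[np.cos(a),np.sin(a)]
    d=np.diff(np.vstack([p,w]),axis=0)
    X=np.array([np.cos(y),np.sin(y)]);Yv=np.array([np.sin(y),-np.cos(y)])
    print(np.round(np.c_[d@X,d@Yv,0*a],4).tolist())
arc(float(sys.argv[1]),int(sys.argv[2]))
E
python3 arc.py 238 16
```

```text
[ 0.4836 -0.0688] 179.80425870369112 0.0742 [-0.1  0.5  1.5]
[[-0.0027, -0.0033, 0.0], [-0.002, -0.0036, 0.0], [-0.0022, -0.0035, 0.0], [-0.0025, -0.0033, 0.0], [-0.0027, -0.0031, 0.0], [-0.0029, -0.003, 0.0], [-0.003, -0.0028, 0.0], [-0.0032, -0.0026, 0.0], [-0.0034, -0.0024, 0.0], [-0.0035, -0.0022, 0.0], [-0.0036, -0.0019, 0.0], [-0.0038, -0.0017, 0.0], [-0.0039, -0.0015, 0.0], [-0.0039, -0.0012, 0.0], [-0.004, -0.001, 0.0], [-0.0041, -0.0007, 0.0]]
```

Emit:
apply_moves --claw '[0,0,0,0,0,0,0,0,0,0,0,0,0,0,0,0,0]' --xyz '[[-0.0027,-0.0033,0],[-0.002,-0.0036,0],[-0.0022,-0.0035,0],[-0.0025,-0.0033,0],[-0.0027,-0.0031,0],[-0.0029,-0.003,0],[-0.003,-0.0028,0],[-0.0032,-0.0026,0],[-0.0034,-0.0024,0],[-0.0035,-0.0022,0],[-0.0036,-0.0019,0],[-0.0038,-0.0017,0],[-0.0039,-0.0015,0],[-0.0039,-0.0012,0],[-0.004,-0.001,0],[-0.0041,-0.0007,0],[0,0,0]]' --twist '[[0,0,0],[0,0,0],[0,0,0],[0,0,0],[0,0,0],[0,0,0],[0,0,0],[0,0,0],[0,0,0],[0,0,0],[0,0,0],[0,0,0],[0,0,0],[0,0,0],[0,0,0],[0,0,0],[0,0,0]]'

```text
clock: 5.35
position: [0.5171, -0.1253, 0.0763]
tool_rot: [-3.141, 0.001, 2.719]
force: [0.2, 0.4, -0.1]
grip_width: 0.0001
finger_force: 0.0
```

```bash
python3 - <<'E'
from h import *
f=bot.grab_frame('top')
Y=((8,110,80),(30,255,255))
r=blob(f,*Y,(240,150,330,220));print(r)
p=ray(f,r[:2],.127);print(p,np.degrees(np.arctan2(p[1]+.069,p[0]-.5496)))
cv2.imwrite('pics/crop2.png',cv2.resize(f['img'][130:270,210:400,::-1],None,fx=4,fy=4,interpolation=cv2.INTER_CUBIC))
E
python3 arc.py 247.5 5
```

```text
(np.float64(268.0), np.float64(194.5), 26)
[0.57695747 0.04253822 0.127     ] 76.21886932569515
[ 0.5168 -0.1251] 239.7052185667058 0.0763 [0.3 0.3 0.4]
[[-0.0018, -0.0002, 0.0], [-0.0018, -0.0001, 0.0], [-0.0018, -0.0001, 0.0], [-0.0018, -0.0, 0.0], [-0.0018, 0.0, 0.0]]
```

View pics/crop2.png

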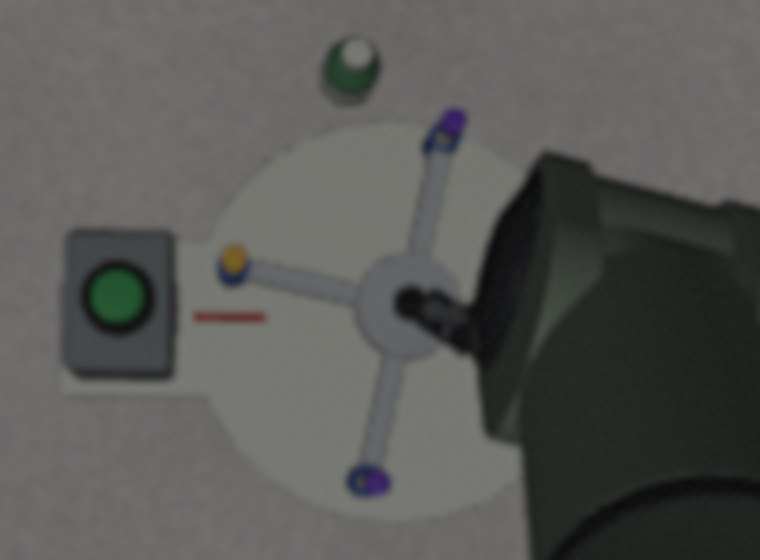

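The yellow tube has come round to about 76° (pixel (268,194)). It has about 11.5° to go, so I'll push a little further.

Emit:
apply_moves --claw '[0,0,0,0,0,0,0]' --xyz '[[-0.002,-0.0002,0],[-0.002,-0.0001,0],[-0.002,0,0],[-0.002,0,0],[-0.002,0.0001,0],[0,0,0],[0,0,0]]' --twist '[[0,0,0],[0,0,0],[0,0,0],[0,0,0],[0,0,0],[0,0,0],[0,0,0]]'

```text
clock: 6.1
position: [0.5257, -0.1292, 0.0763]
tool_rot: [-3.142, 0.0, 2.72]
force: [0.8, 0.1, 0.6]
grip_width: 0.0001
finger_force: 0.0
```

```bash
cat > chk.py <<'E'
from h import *
ax=np.array([.5496,-.069]);f=bot.grab_frame('top')
r=blob(f,(8,110,80),(30,255,255),(240,150,330,230));p=ray(f,r[:2],.127)
b=blob(f,(45,80,30),(85,255,255),(225,190,252,216));q=ray(f,b[:2],.12) if b else None
print(r,p,np.degrees(np.arctan2(p[1]-ax[1],p[0]-ax[0])),'but',b,q)
o=bot.observe();print(np.round(o['position'],4),np.round(o['tool_rot'],3),o['clock'])
cv2.imwrite('pics/crop_%d.png'%(o['clock']*10),cv2.resize(f['img'][130:270,210:400,::-1],None,fx=4,fy=4,interpolation=cv2.INTER_CUBIC))
E
python3 chk.py
```

```text
(np.float64(267.35714285714283), np.float64(200.46428571428572), 28) [0.5621207 0.044491  0.127    ] 83.70440231487424 but (np.float64(238.7906976744186), np.float64(203.5), 172) [0.55687222 0.11543328 0.12      ]
[ 0.5257 -0.1292  0.0764] [-3.142  0.     2.72 ] 6.15
```

Emit:
apply_moves --claw '[0,0,0,0,0]' --xyz '[[-0.0017,0,0],[-0.0017,0.0001,0],[-0.0017,0.0001,0],[0,0,0],[0,0,0]]' --twist '[[0,0,0],[0,0,0],[0,0,0],[0,0,0],[0,0,0]]'

```text
clock: 6.65
position: [0.5304, -0.1311, 0.0763]
tool_rot: [-3.142, 0.0, 2.72]
force: [-0.5, 0.4, 0.5]
grip_width: 0.0001
finger_force: 0.1
```

```bash
python3 chk.py
```

```text
(np.float64(267.0), np.float64(204.32142857142858), 28) [0.55255578 0.04560435 0.127     ] 88.52260243857378 but (np.float64(238.76878612716763), np.float64(203.53757225433526), 173) [0.55677938 0.11548907 0.12      ]
[ 0.5304 -0.1311  0.0763] [-3.142  0.     2.72 ] 6.7
```

The yellow tube is within about 1.6 mm of the reading line. Next I'll back off and lift.

Emit:
apply_moves --claw '[0,0,0,0,0,0,0,0,0,0,0]' --xyz '[[0.004,0,0],[0.005,0.001,0],[0.006,0.002,0],[0,0,0],[0,0,-0.02],[0,0,-0.03],[0,0,-0.03],[0,0,-0.03],[0,0,-0.03],[0,0,0],[0,0,0]]' --twist '[[0,0,0],[0,0,0],[0,0,0],[0,0,0],[0,0,0],[0,0,0],[0,0,0],[0,0,0],[0,0,0],[0,0,0],[0,0,0]]'

```text
clock: 7.8
position: [0.5179, -0.122, 0.2166]
tool_rot: [3.141, 0.001, 2.72]
force: [0.3, -0.0, 0.1]
grip_width: 0.0002
finger_force: 0.0
```

```bash
python3 chk.py; python3 - <<'E'
from h import *
o=bot.observe();d=np.array([.557,.1158])-o['position'][:2];y=o['tool_rot'][2]
print(d@[np.cos(y),np.sin(y)],d@[np.sin(y),-np.cos(y)])
E
```

```text
(np.float64(267.0), np.float64(204.5), 26) [0.55211272 0.04561504 0.127     ] 88.74409956535014 but (np.float64(238.68421052631578), np.float64(203.53801169590642), 171) [0.55678258 0.11569923 0.12      ]
[ 0.5176 -0.1219  0.2159] [-3.142 -0.     2.72 ] 7.85
0.06130336450757836 0.23304936735959533
```

Emit:
apply_moves --claw '[0,0,0,0,0,0,0,0,0,0,0,0,0,0]' --xyz '[[0.0077,0.0291,0],[0.0077,0.0291,0],[0.0077,0.0291,0],[0.0077,0.0291,0],[0.0077,0.0291,0],[0.0077,0.0291,0],[0.0077,0.0291,0],[0.0077,0.0291,0],[0,0,0],[0,0,0.025],[0,0,0.025],[0,0,0.02],[0,0,0],[0,0,0]]' --twist '[[0,0,0],[0,0,0],[0,0,0],[0,0,0],[0,0,0],[0,0,0],[0,0,0],[0,0,0],[0,0,0],[0,0,0],[0,0,0],[0,0,0],[0,0,0],[0,0,0]]'

```text
clock: 9.25
position: [0.5567, 0.115, 0.146]
tool_rot: [-3.141, -0.001, 2.719]
force: [-0.5, 0.1, 0.5]
grip_width: -0.0002
finger_force: 0.0
```

```bash
python3 chk.py; python3 - <<'E'
from h import *
f=bot.grab_frame('side');cv2.imwrite('pics/side2.png',cv2.resize(f['img'][120:270,170:360,::-1],None,fx=4,fy=4,interpolation=cv2.INTER_CUBIC))
E
```

```text
Traceback (most recent call last):
  File "chk.py", line 3, in <module>
    r=blob(f,(8,110,80),(30,255,255),(240,150,330,230));p=ray(f,r[:2],.127)
                                                                ~^^^^
TypeError: 'NoneType' object is not subscriptable
```

View pics/side2.png

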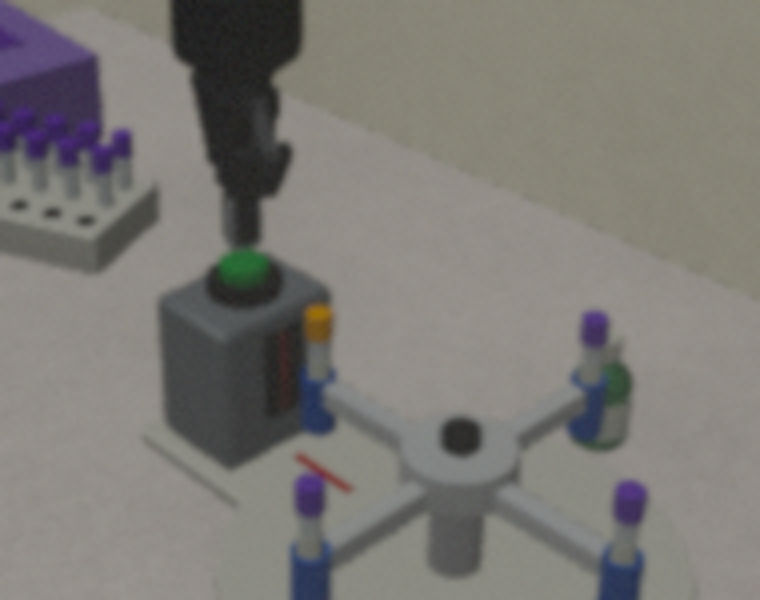

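The fingertip is centred just above the green button (crop pixel (240,262)) and the yellow tube stands in front of the window. I'll descend slowly and watch the force.

Emit:
apply_moves --claw '[0,0,0,0,0,0,0,0]' --xyz '[[0,0,0.003],[0,0,0.003],[0,0,0.003],[0,0,0.003],[0,0,0.002],[0,0,0.002],[0,0,0],[0,0,0]]' --twist '[[0,0,0],[0,0,0],[0,0,0],[0,0,0],[0,0,0],[0,0,0],[0,0,0],[0,0,0]]'

```text
clock: 10.15
position: [0.5571, 0.1155, 0.1309]
tool_rot: [3.141, 0.0, 2.72]
force: [-4.3, 0.7, 13.4]
grip_width: -0.0001
finger_force: 7.1
```

Emit:
apply_moves --claw '[0,0,0,0]' --xyz '[[0,0,0.001],[0,0,0],[0,0,0],[0,0,0]]' --twist '[[0,0,0],[0,0,0],[0,0,0],[0,0,0]]'

```text
clock: 10.55
position: [0.5571, 0.1156, 0.1306]
tool_rot: [3.141, 0.001, 2.72]
force: [-7.7, -1.8, 28.9]
grip_width: 0.0001
finger_force: 13.9
```

```bash
python3 - <<'E'
from h import *
f=bot.grab_frame('side');cv2.imwrite('pics/side3.png',cv2.resize(f['img'][120:270,170:360,::-1],None,fx=4,fy=4,interpolation=cv2.INTER_CUBIC))
E
```

```text
(no output)
```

View pics/side3.png

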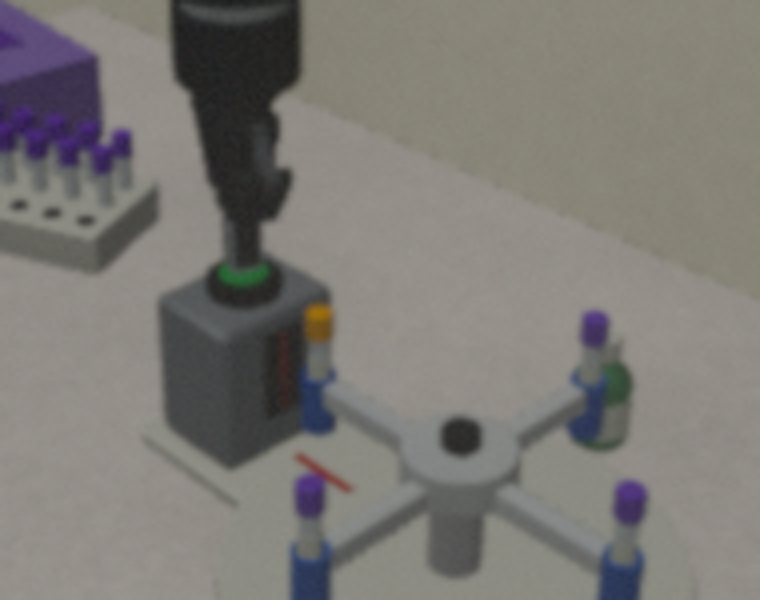

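The button is down: its green top has sunk into the collar, and 29 N moved it almost no further. Now I'll release it and move clear.

Emit:
apply_moves --claw '[0,0,0,0,0,0,0,0,0,0,0]' --xyz '[[0,0,-0.006],[0,0,-0.01],[0,0,-0.02],[0,0,-0.03],[0,0,-0.03],[-0.02,0.02,-0.02],[0,0.03,0],[0,0.03,0],[0,0.03,0],[0,0,0],[0,0,0]]' --twist '[[0,0,0],[0,0,0],[0,0,0],[0,0,0],[0,0,0],[0,0,0],[0,0,0],[0,0,0],[0,0,0],[0,0,0],[0,0,0]]'

```text
clock: 11.7
position: [0.62, 0.2079, 0.245]
tool_rot: [-3.141, -0.0, 2.721]
force: [0.6, -0.2, 0.2]
grip_width: 0.0001
finger_force: 0.0
```

```bash
python3 chk.py; python3 - <<'E'
from h import *
f=bot.grab_frame('side');cv2.imwrite('pics/side4.png',cv2.resize(f['img'][120:270,170:360,::-1],None,fx=4,fy=4,interpolation=cv2.INTER_CUBIC))
E
```

```text
(np.float64(267.1111111111111), np.float64(204.4814814814815), 27) [0.5521529  0.04533994 0.127     ] 88.72095154696088 but (np.float64(238.78612716763007), np.float64(203.54335260115607), 173) [0.55676404 0.11544619 0.12      ]
[0.62   0.2071 0.2452] [-3.141 -0.     2.719] 11.75
```

View pics/side4.png

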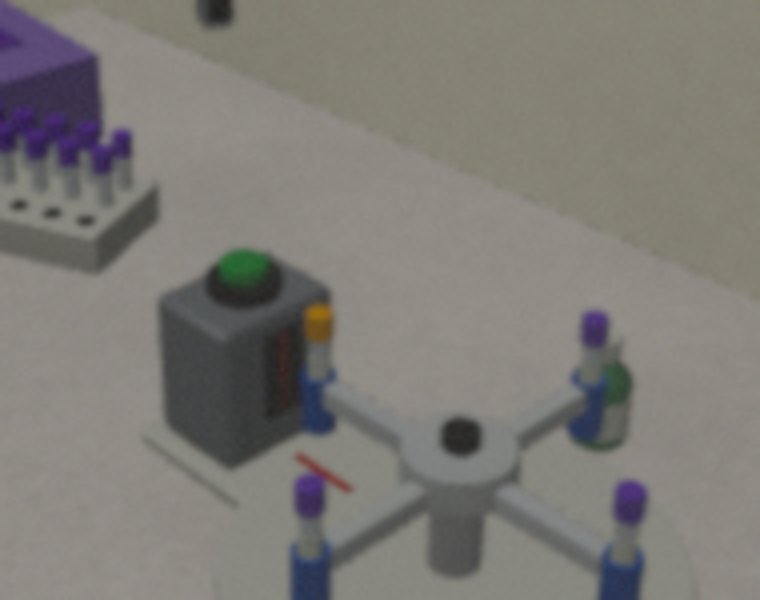

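The button is up again (crop pixel (243,265)), the yellow tube is at the window, and the robot is clear of everything.

```bash
python3 -c "
from workcell import bot
print(bot.job_done())"
```

```text
the job is handed in; nothing more can be done
None
```

I turned the carousel until the yellow-capped tube stood about 2 mm from the reading spot by camera, then pressed the reader's button fully down and let it come up again; the job is handed in, and no verdict was returned.

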